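Mix the sample bottle from the drawer and shut the drawer

ROBOT

A 6-joint arm with a two-finger parallel gripper is mounted at the origin on the work surface. World frame = base frame: x ahead of the robot, y to its left, z up, the work surface at z = 0. Lengths are in mm, angles in rad, forces in N, time in s.
With the tool pointing down it reaches from about 300 to 850 mm from the base axis. Payload 4.2 kg.
Tool frame: the origin (TCP) lies at the centre of the arm's flange, where the gripper is bolted on; the fingertips stand 191 mm ahead of it and the grasp point (between the pads) lies 172 mm ahead of it; z points along the fingers, y is the line along which they close (so a half turn about z gives the same grasp; the last joint's range is limited). The gripper opens to 91 mm and grips with 3 to 60 N. Pads are 32 mm wide; open, the fingers measure 118 mm over their backs; the gripper's body (76 mm by 178 mm) begins 60 mm behind the grasp point.
Start: joints at [-1.227, 0.32, 1.565, -0, 1.257, -0.02], TCP at [204.599, -537.366, 404.776] pointing down, gripper open.
Joint ranges: [-3.11, 3.11], [-0.84, 2.01], [0.21, 2.61], [-1.34, 4.49], [0.05, 2.63], [-2.56, 2.56]. Speed limits (rad/s): [2.57, 2.57, 3.14, 3.14, 3.14, 3.14].

INTERFACE

Orientations are given as a rotation vector (axis times angle).
In Python, from workcell import ctrl, eyes, job gives the robot as it stands.
- The arm moves only by the tool servo_tool, never from a script. Its argument "rows" is a list of rows, each an object with "grip": the finger opening in cm, from 0 to 9.12; "dp": the shift along the tool's x, y, z in cm, a list of three; "roll": the turn about the tool's z in degrees. In form: [{"grip": grip, "dp": [tx, ty, tz], "roll": roll}, ...]. A call has exactly 10 rows; each row shifts and turns the commanded pose from where the row before left it, along the tool's axes as they then stand; what a row does not reach is not made up. A row lasts 1/10 s, in which the tool goes at most 50 mm and 8.59 degrees, less where a joint would pass 70% of its speed; a pose out of reach is approached as far as the arm can. A call is refused whole if a number of a shift passes 5 or a number of a turn 8.59, either way. A call with a gripper value outside its range is refused whole. The fingers move at their own pace and stop on an object; "force" is the grip in N (left out, the last holds). Time passes only in rows, so rows that do not move let the fingers close, or fill a call up. It gives the time, the measured TCP pose, the force, the opening and the grip force at its end, in the units of the state.
- ctrl.observe(): the state, without advancing time (a new reading comes with each control period).
- eyes.grab_frame(name): name is "side" or "top" or "wrist"; returns a dict with "frame" (480x640x3 uint8, red, green, blue), "depth" (480x640 float32, mm along the optical axis (not along the pixel's ray), 0 where there is no reading), "camera_matrix" (3x3 intrinsics, pixels), "T" (4x4, takes a point from camera to world coordinates). Camera axes: x right, y up, looking along -z (the intrinsics and any distortion apply to the point x, -y, -z); pixel columns grow to the right and rows downward; lengths in mm; the calibration is good to about 2 mm. A picture is of the moment at which its call begins.
- job.close_job(): hands the job in; it is judged then, once.
The state is a dict: "time": time; "q": joint angles; "joint_vel": joint speeds; "tau": joint torques, N m; "tool_pos": TCP position; "ee_rot": TCP orientation; "force": force on the tool from outside, world axes, zero at the start; "torque": the same for the moment, N m; "grip_width": finger opening in mm; "grip_force": force on a finger pad.
Only numpy, scipy, OpenCV 4.12 (cv2) and the standard library are available. Lean on these libraries where they do the work, as an engineer would, in place of code of your own. Each camera call takes 0.05 s, during which the arm holds its last target. There are 200 camera calls.

TASK

Take the square sample bottle that lies in the open drawer, stand it upright on the white tile and let go of it; then pick it up again and press its base squarely down on the middle of the mixer's sprung round head until the head is fully down, holding it there for a second. Finish with the bottle standing upright on the tile again and the drawer pushed fully home with its two small things still in it. Do not knock over or push aside any of the other things standing around.

Things in the scene. Friction and masses are not known exactly. Their poses are not given: they have to be found in the camera images.
- bottle: Sample bottle, white plastic, about 0.17 kg: square body 44 x 44 mm, 76 mm tall, a short shoulder, and a round grey screw cap 32 mm in diameter from 88 to 114 mm above the base. Origin: centre of the base; its z axis runs from base to cap, x and y are square to the flat sides. At the start it lies on a flat side in the open drawer, across the drawer, cap roughly to the left (+y).
- tile: White square glazed tile, 150 x 150 x 8 mm, fixed flat on the table. Origin: centre of its underside (top is 8 mm above), z up, x and y along its edges. It may be to the left or right of the drawer unit.
- mixer: Mixer, a white housing 150 (x) x 130 (y) mm, top at 85 mm, fixed. Origin: centre of its underside, z up, front (-x) with knob. Two upright cheeks 90 mm long (along its x) stand at y = +58 and -58 mm, 4 mm thick, tops 155 mm above the table; between them is the sprung head.
- pad_top (a point): Centre of the top of the mixer's sprung head, a flat black rubber disc 76 mm in diameter in the middle of the housing, 108 mm above the table when up; z up.
- pad (a joint): How far the sprung head is pressed down, m: 0 up, 0.008 fully down. It needs about 3.5 N to start moving and 9 N in all (bottle's weight included) to be fully down.
- drawer (a joint): How far the drawer is open, m: 0 fully home, up to 0.23. It slides out towards the robot (along -x of drawer_floor) from a low white unit, fixed, 260 mm deep x 260 mm wide x 62 mm tall, against about 1.5 N of friction and stays where it is left.
- drawer_handle (a point): Middle of the drawer's steel bar handle, which runs 100 mm along y, 35 mm off the drawer's front face, 33 mm above the table; moves with the drawer.
- drawer_floor (a point): Centre of the drawer's inner floor, 22 mm above the table. Inside it is about 224 mm (x) x 218 mm (y); side and back walls reach 46 mm, the front panel (256 mm wide, 12 mm thick) 56 mm above the table. Moves with the drawer; x points to the back of the unit, y to the left. The front edge of the unit's roof lies at x = joint value - 118 mm from this point.
- puck: Brass disc weight, 30 mm in diameter, 22 mm tall, stands in the back of the drawer. Origin: centre of its underside.
- stopper_box: Small clear box 28 x 34 x 24 mm in the back of the drawer. Origin: centre of its underside.
- round_bottle: Bystander: round white bottle, 54 mm in diameter, 125 mm tall, standing. Origin: centre of its underside.
- wash_bottle: Bystander: round white bottle with a red cap, 64 mm in diameter, 165 mm tall, standing. Origin: centre of its underside.
- beaker: Bystander: glass beaker, 70 mm in diameter, 85 mm tall, standing. Origin: centre of its underside.
- rack: Bystander: white test-tube rack, 70 x 160 mm (x, y), 82 mm tall. Origin: centre of its underside.
- molecule: Bystander: ball-and-stick molecule model, about 102 x 82 mm, 53 mm tall, on the roof of the drawer unit. Origin: centre of its underside.
Things that resemble listed ones, but are neither listed nor needed, are in the scene too. What is shaped like the bottle but green is not meant.

How it is judged:
By the outcome, as a careful person would: the job done as asked, in the order asked, and still so for the second after the job is handed in, with the robot touching nothing.
It also fails if it takes over 72 s, if anything falls off the work surface, if the arm or the gripper's body presses on something with over 40 N, if the wrist force passes 120 N, or if a joint passes its speed limit or range.

## Working session

There is one attempt and no reset: what is moved stays moved. The work goes in short steps, Python scripts to look and compute and a tool call to move; the robot and the scene stay as the last step left them, time stands still between calls to the robot, and variables do not carry over. Pictures are saved under pics/ and viewed, at most 10 in all, crops included, and the job is handed in when it is done.

Besides the shell and the picture viewer there is one more tool, called after "Call:" as a command line: name --argument value ..., lists and objects as JSON in quotes. servo_tool: Moves the arm, as the interface text tells. Its arguments: {"type":"object","properties":{"rows":{"type":"array","items":{"type":"object","properties":{"grip":{"type":"number"},"dp":{"type":"array","items":{"type":"number"}},"roll":{"type":"number"}}}},"force":{"type":"number"}},"required":["rows"]}

```bash
ls; mkdir -p pics
cat > h.py <<'E'
import numpy as np, cv2
from workcell import ctrl, eyes, job
def grab(n):
    f=eyes.grab_frame(n); np.savez(f'{n}.npz',**f); return f
def load(n): return dict(np.load(f'{n}.npz'))
def save(img,p): cv2.imwrite(p,cv2.cvtColor(img,cv2.COLOR_RGB2BGR))
def ray(f,u,v):
    K=f['camera_matrix'];T=f['T']
    d=np.array([(u-K[0,2])/K[0,0],-(v-K[1,2])/K[1,1],-1.0]); return T[:3,3],T[:3,:3]@d
def onz(f,u,v,z):
    o,d=ray(f,u,v); return o+d*(z-o[2])/d[2]
def dep(f,u,v):
    o,d=ray(f,u,v); return o+d*f['depth'][int(v),int(u)]
def cloud(f):
    K=f['camera_matrix'];T=f['T'];v,u=np.mgrid[:480,:640];z=f['depth']
    p=np.stack([(u-K[0,2])/K[0,0]*z,-(v-K[1,2])/K[1,1]*z,-z],-1); return p@T[:3,:3].T+T[:3,3]
E
python3 - <<'E'
from h import *
for n in ['side','top']:
    f=grab(n); save(f['frame'],f'pics/{n}0.png'); print(n,[k for k in f],f['T'].round(2).tolist(),f['camera_matrix'].tolist())
print(ctrl.observe())
E
```

```text
pics
side ['frame', 'depth', 'camera_matrix', 'T'] [[-0.78, 0.45, -0.44, 75.95], [-0.63, -0.54, 0.56, 575.59], [0.01, 0.71, 0.7, 860.35], [0.0, 0.0, 0.0, 1.0]] [[477.0495936983797, 0.0, 317.8103874101365], [0.0, 477.0495936983797, 238.1510470155533], [0.0, 0.0, 1.0]]
top ['frame', 'depth', 'camera_matrix', 'T'] [[0.03, 0.99, -0.14, 405.82], [-1.0, 0.03, 0.01, 10.04], [0.01, 0.14, 0.99, 1153.71], [0.0, 0.0, 0.0, 1.0]] [[544.35019082185, 0.0, 320.67338152709175], [0.0, 544.35019082185, 241.9972491916381], [0.0, 0.0, 1.0]]
{'time': 0.1, 'q': array([-1.22696731e+00,  3.20269675e-01,  1.56555495e+00,  2.05868057e-05,
        1.25742357e+00, -2.00218154e-02]), 'joint_vel': array([ 0.00011182, -0.00120165, -0.00240003,  0.00061204, -0.00060343,
       -0.00070777]), 'tau': array([ 9.96192684e-04, -4.13332272e+01, -2.32509720e+01,  7.29424506e-02,
        4.22398327e-02, -6.19332877e-05]), 'tool_pos': array([ 204.57210888, -537.22578419,  403.98095797]), 'ee_rot': array([-3.08813921e+00, -5.68082080e-01,  3.88643542e-04]), 'force': array([ 0.7349812 ,  0.16211791, -0.45919673]), 'torque': array([ 0.02837413, -0.02998071,  0.02016736]), 'grip_force': 0.0, 'grip_width': 91.38098043191681}
```

View pics/top0.png

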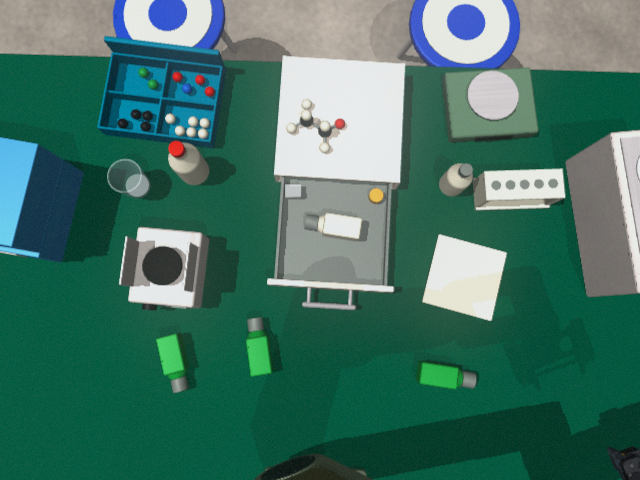

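View pics/side0.png

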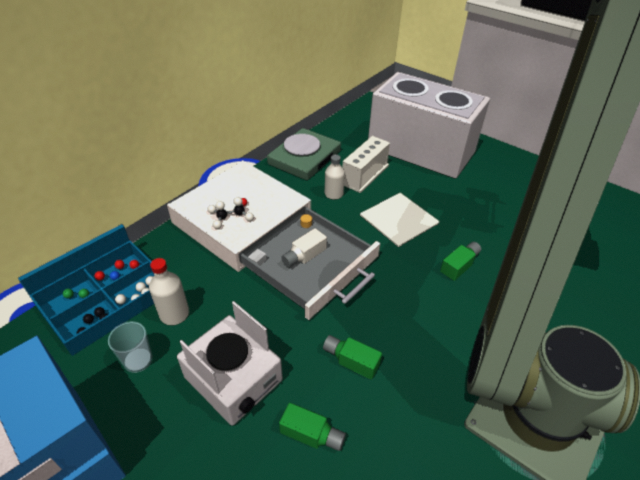

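Top view: the white, grey-capped bottle lies in the drawer at (335,225) with its cap at (312,222). The look-alikes are green, at (172,357), (259,348) and (447,376), so they aren't meant. The tile is at (465,277), the mixer pad at (162,266), the handle at (329,303), the puck at (376,195) and the box at (293,190). Next I measure these, and take one enlarged crop to confirm the bottle.

```bash
cat > m.py <<'E'
from h import *
t=load('top'); s=load('side')
def big(m):
    c,_=cv2.findContours(m.astype(np.uint8),cv2.RETR_EXTERNAL,cv2.CHAIN_APPROX_NONE); return max(c,key=cv2.contourArea)
for n,f in (('top',t),('side',s)):
    P=cloud(f); C=f['frame'].astype(int); hsv=cv2.cvtColor(f['frame'],cv2.COLOR_RGB2HSV).astype(int)
    x,y,z=P[...,0],P[...,1],P[...,2]
    def roi(u0,v0,u1,v1):
        m=np.zeros((480,640),bool); m[v0:v1,u0:u1]=1; return m
    R={'top':dict(bot=(300,205,370,245),tile=(415,230,515,325),mix=(115,220,215,312),han=(300,288,360,312),puck=(365,180,390,210),box=(280,178,305,205),pan=(262,276,400,296)),
       'side':dict(bot=(270,225,335,270),tile=(355,190,442,248),mix=(175,300,285,420),han=(332,265,380,305),puck=(295,212,316,230),box=(245,245,272,266),pan=(300,240,385,315))}[n]
    def show(nm,m,zz=None):
        if m.sum()<5: print(n,nm,'none');return
        c=big(m); (u,v),(w,h),a=cv2.minAreaRect(c)
        q=P[m&(f['depth']>0)]; print(n,nm,'px',round(u),round(v),'z med',np.median(q[:,2]).round(1))
        if zz is not None:
            w3=np.array([onz(f,*p,zz)[:2] for p in c[:,0]],np.float32)
            r=cv2.minAreaRect(w3); M=cv2.moments(w3.reshape(-1,1,2)); 
            print('   rect',np.round(r[0],1),np.round(r[1],1),'ang',round(r[2],1),'centroid',round(M['m10']/M['m00'],1),round(M['m01']/M['m00'],1))
    low=hsv[...,1]<70
    show('bottle top',roi(*R['bot'])&(z>60)&(z<72)&(hsv[...,2]>150),66)
    show('bottle any',roi(*R['bot'])&(z>40)&(z<75))
    m=roi(*R['bot'])&(z>46)&(z<62)&(hsv[...,2]<150); show('cap',m,60)
    show('tile',roi(*R['tile'])&low&(hsv[...,2]>110)&(abs(z-8)<12),8)
    m=roi(*R['mix'])&(hsv[...,2]<70)&(z>98)&(z<118); show('pad',m,108)
    show('housing',roi(*R['mix'])&(z>75)&(z<95),85)
    for sg in (1,): show('cheeks',roi(*R['mix'])&(z>148)&(z<162),155)
    show('handle',roi(*R['han'])&(z>22)&(z<45)&low,38)
    show('panel',roi(*R['pan'])&(z>50)&(z<62),56)
    show('puck',roi(*R['puck'])&(hsv[...,1]>120)&(z>38)&(z<55)&(hsv[...,0]<30),44)
    show('box',roi(*R['box'])&(z>35)&(z<56),46)
    show('roof',(z>57)&(z<67)&(hsv[...,1]<60)&(roi(270,50,410,190) if n=='top' else roi(165,165,312,265)),62)
    m=(roi(285,95,350,160) if n=='top' else roi(205,195,255,230))&(z>68); print(n,'molecule x',np.percentile(x[m],[0,1,99]),'y',np.percentile(y[m],[1,99]),'zmax',np.percentile(z[m],99))
    for nm,b in dict(round=(435,160,475,200),wash=(165,138,212,188),rack=(472,165,568,212),beaker=(104,156,152,200)).items():
        if n=='top':
            m=roi(*b)&(z>40)&(z<200); print(nm,'x',np.percentile(x[m],[2,98]).round(),'y',np.percentile(y[m],[2,98]).round(),'zmax',np.percentile(z[m],98).round())
c=t['frame'][170:320,260:410]; save(cv2.resize(c,(600,600),interpolation=cv2.INTER_CUBIC),'pics/crop1.png')
E
python3 m.py
```

```text
top bottle top px 339 225 z med 66.7
   rect [592.3 -36.4] [86.3 44.5] ang 82.9 centroid 592.1 -39.2
top bottle any px 333 224 z med 65.9
top cap px 312 221 z med 56.0
   rect [598.6  19.7] [27.1 31.4] ang 82.4 centroid 598.7 19.7
top tile px 465 277 z med 9.3
   rect [ 498.6 -306.4] [151.7 151.9] ang 76.2 centroid 498.6 -306.3
top pad px 162 266 z med 109.0
   rect [496.1 303.8] [71.7 72.8] ang 3.5 centroid 496.5 303.8
top housing px 165 266 z med 86.0
   rect [497.1 303.1] [131.2 149.2] ang 86.4 centroid 497.1 302.2
top cheeks px 124 260 z med 154.8
   rect [500.4 361.6] [ 7.4 88.9] ang 86.7 centroid 501.0 361.8
top handle px 329 298 z med 38.2
   rect [444.1 -19.7] [ 40.7 108.2] ang 0.3 centroid 435.9 -20.8
top panel px 330 284 z med 56.8
   rect [471.7 -21.2] [254.9  12.3] ang 88.0 centroid 471.8 -21.5
top puck px 376 195 z med 45.2
   rect [ 661.4 -112.5] [27.  28.7] ang 64.9 centroid 661.3 -112.2
top box px 292 190 z med 47.3
   rect [665.1  61.3] [27.7 31.3] ang 1.7 centroid 665.1 61.3
top roof px 340 119 z med 63.5
   rect [820.2 -33.2] [260.4 261.1] ang 88.0 centroid 820.1 -
[... 822 characters left out ...]
.2
side cheeks px 197 358 z med 153.9
   rect [497.5 366.3] [ 5.7 92.2] ang 85.9 centroid 497.1 365.9
side handle px 352 283 z med 35.2
   rect [445.1 -18.5] [117.9  48.4] ang 87.9 centroid 444.3 -15.8
side panel px 342 275 z med 54.8
   rect [467.7 -15.8] [257.5  15.2] ang 88.0 centroid 468.5 -15.5
side puck px 306 219 z med 42.7
   rect [ 658.3 -107. ] [28.  30.2] ang 39.9 centroid 658.4 -107.6
side box px 256 258 z med 44.7
   rect [662.1  71.9] [42.7 48.2] ang 6.4 centroid 660.6 71.5
side roof px 239 203 z med 61.3
   rect [815.7 -29. ] [263.  262.6] ang 88.0 centroid 815.4 -28.7
side molecule x [ 75.94516066 737.53721932 845.25330986] y [-33.06797856  80.50929944] zmax 115.9175055306451
```

View pics/crop1.png

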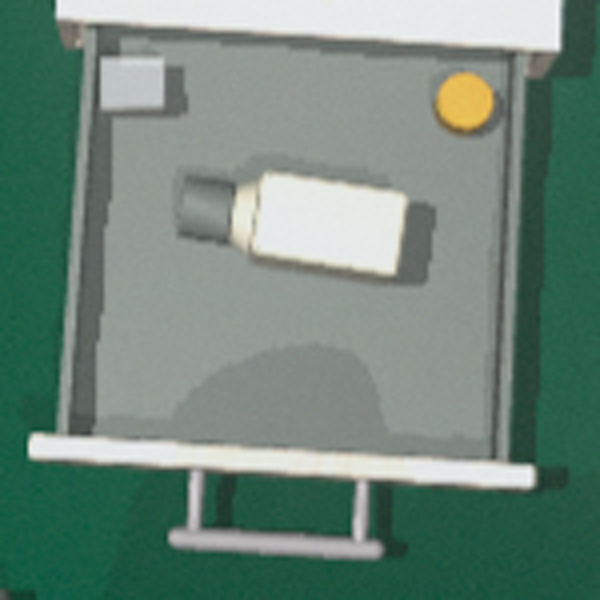

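The crop confirms it: a white square body at (330,225) with the grey cap at (205,208) on the left, lying clear of the box and the puck. The two views agree on heights (top face 66, pad 108, tile 8) and, to about 4 mm, on positions, so I average them.

The tool can't tilt, so I'll grip the cap lightly and swing the bottle up about its base edge.

```bash
cat > go.py <<'E'
import sys; from h import *
from scipy.spatial.transform import Rotation as R
o=ctrl.observe(); A=R.from_rotvec(o['ee_rot']).as_matrix(); p=o['tool_pos']
ya=np.degrees(np.arctan2(A[1,1],A[0,1]))
print('t',round(o['time'],2),'pos',p.round(1),'yaw_y',ya.round(2),'tilt',np.degrees(np.arccos(-A[2,2])).round(2),'F',o['force'].round(1),'w',round(o['grip_width'],1),'gf',round(o['grip_force'],1),'q',o['q'].round(2))
v=[float(a) for a in sys.argv[1:]]
while len(v)>=4:   # targets x y z yaw, each from the previous one
    x,y,z,w=v[:4]; v=v[4:]
    d=(w-ya+180)%360-180; c=np.radians(w)
    ty=np.array([np.cos(c),np.sin(c),0]); tz=np.array([0,0,-1.]); tx=np.cross(ty,tz)
    D=np.array([x,y,z])-p; print('roll',(-d).round(2),'then dp cm',(np.array([tx@D,ty@D,tz@D])/10).round(2)); p=np.array([x,y,z]);ya=w
E
python3 go.py 596.5 22 390 -7.2 596.5 22 218 -7.2
```

```text
t 0.1 pos [ 204.6 -537.2  404. ] yaw_y -69.15 tilt 0.09 F [ 0.7  0.2 -0.5] w 91.4 gf 0.0 q [-1.23  0.32  1.57  0.    1.26 -0.02]
roll -61.95 then dp cm [60.39 31.87  1.4 ]Traceback (most recent call last):
  File "go.py", line 11, in <module>
    D=np.array([x,y,z])-p; print('roll',(-d).round(2),'then dp cm',(np.array([tx@D,ty@D,tz@D])/10).round(2)); p=np.array([x,y,z]);ya=w
                                        ^^^^^^^^^^
AttributeError: 'float' object has no attribute 'round'
```

Call:
servo_tool --rows '[{"grip":6.5,"dp":[0,0,0],"roll":-6.2},{"grip":6.5,"dp":[0,0,0],"roll":-6.2},{"grip":6.5,"dp":[0,0,0],"roll":-6.2},{"grip":6.5,"dp":[0,0,0],"roll":-6.2},{"grip":6.5,"dp":[0,0,0],"roll":-6.2},{"grip":6.5,"dp":[0,0,0],"roll":-6.2},{"grip":6.5,"dp":[0,0,0],"roll":-6.2},{"grip":6.5,"dp":[0,0,0],"roll":-6.2},{"grip":6.5,"dp":[0,0,0],"roll":-6.2},{"grip":6.5,"dp":[0,0,0],"roll":-6.2}]'

```text
time: 1.1
tool_pos: [204.6, -537.3, 404.3]
ee_rot: [-2.35, -2.083, -0.001]
force: [-0.4, -0.3, 0.2]
grip_width: 65.1
grip_force: 0.0
```

Call:
servo_tool --rows '[{"grip":6.5,"dp":[3,1.6,0],"roll":0},{"grip":6.5,"dp":[3,1.6,0],"roll":0},{"grip":6.5,"dp":[3,1.6,0],"roll":0},{"grip":6.5,"dp":[3,1.6,0],"roll":0},{"grip":6.5,"dp":[3,1.6,0],"roll":0},{"grip":6.5,"dp":[3,1.6,0],"roll":0},{"grip":6.5,"dp":[3,1.6,0],"roll":0},{"grip":6.5,"dp":[3,1.6,0],"roll":0},{"grip":6.5,"dp":[3,1.6,0],"roll":0},{"grip":6.5,"dp":[3,1.6,0],"roll":0}]'

```text
time: 2.1
tool_pos: [401.2, -258.3, 404.5]
ee_rot: [-2.355, -2.078, 0.0]
force: [1.0, -0.9, 0.2]
grip_width: 65.0
grip_force: 0.0
```

Call:
servo_tool --rows '[{"grip":6.5,"dp":[3,1.6,0],"roll":0},{"grip":6.5,"dp":[3,1.6,0],"roll":0},{"grip":6.5,"dp":[3,1.6,0],"roll":0},{"grip":6.5,"dp":[3,1.6,0],"roll":0},{"grip":6.5,"dp":[3,1.6,0],"roll":0},{"grip":6.5,"dp":[3,1.6,0],"roll":0},{"grip":6.5,"dp":[3,1.6,0],"roll":0},{"grip":6.5,"dp":[3,1.6,0],"roll":0},{"grip":6.5,"dp":[1.5,0.8,0],"roll":0},{"grip":6.5,"dp":[0,0,0],"roll":0}]'

```text
time: 3.1
tool_pos: [568.2, -22.3, 404.1]
ee_rot: [-2.353, -2.081, 0.001]
force: [0.7, -0.6, -0.2]
grip_width: 64.9
grip_force: 0.0
```

```bash
sed -i 's/(-d).round(2)/round(-d,2)/' go.py; python3 go.py 596.5 22 218 -7.2
python3 - <<'E'
from h import *
f=grab('wrist'); save(f['frame'],'pics/w1.png')
P=cloud(f); z=P[...,2]; hsv=cv2.cvtColor(f['frame'],cv2.COLOR_RGB2HSV)
for nm,m,zz in (('body',(z>61)&(z<72)&(hsv[...,2]>150),66),('cap',(z>46)&(z<64)&(hsv[...,2]<150)&(abs(P[...,0]-596)<60)&(abs(P[...,1]-22)<40),60)):
    c,_=cv2.findContours(m.astype(np.uint8),0,1)
    for k in sorted(c,key=cv2.contourArea)[-2:]:
        if len(k)<5: continue
        w=np.array([onz(f,*p,zz)[:2] for p in k[:,0]],np.float32); r=cv2.minAreaRect(w); print(nm,k[:,0].mean(0),np.round(r[0],1),np.round(r[1],1),round(r[2],1))
E
```

```text
t 3.1 pos [568.2 -22.3 404.1] yaw_y -7.0 tilt 0.05 F [ 0.7 -0.6 -0.2] w 64.9 gf 0.0 q [-0.06  0.31  1.58 -0.    1.25  0.06]
roll 0.2 then dp cm [ 4.75  2.25 18.61]
body [340.91366906 242.35611511] [590.8 -35.2] [85.5 43.6] 82.3
body [559.03912148 169.28002745] [768.6 -14.1] [225.3 162.9] 87.9
cap [316.625 205.   ] [574.1  -1.9] [3.3 1.2] 49.6
cap [341.78985507 174.30434783] [598.   20.7] [27.  29.8] 83.0
```

Call:
servo_tool --rows '[{"grip":6.5,"dp":[2.4,1.2,1],"roll":0.2},{"grip":6.5,"dp":[2.4,1.2,1],"roll":0},{"grip":6.5,"dp":[0,0,3],"roll":0},{"grip":6.5,"dp":[0,0,3],"roll":0},{"grip":6.5,"dp":[0,0,3],"roll":0},{"grip":6.5,"dp":[0,0,2],"roll":0},{"grip":6.5,"dp":[0,0,2],"roll":0},{"grip":6.5,"dp":[0,0,2],"roll":0},{"grip":6.5,"dp":[0,0,1],"roll":0},{"grip":6.5,"dp":[0,0,0],"roll":0}]'

```text
time: 4.15
tool_pos: [596.4, 19.9, 223.6]
ee_rot: [-2.359, -2.072, 0.005]
force: [0.1, 0.8, -0.8]
grip_width: 65.0
grip_force: 0.0
```

```bash
python3 go.py 598 22 218 -7.2
```

```text
t 4.15 pos [596.4  19.9 223.6] yaw_y -7.42 tilt 0.2 F [ 0.1  0.8 -0.8] w 65.0 gf 0.0 q [ 0.01  0.52  1.75 -0.    0.88  0.14]
roll -0.22 then dp cm [0.23 0.13 0.56]
```

Call:
servo_tool --rows '[{"grip":6.5,"dp":[0.2,0.1,0.25],"roll":-0.2},{"grip":6.5,"dp":[0,0,0.25],"roll":0},{"grip":2.6,"dp":[0,0,0],"roll":0},{"grip":2.6,"dp":[0,0,0],"roll":0},{"grip":2.6,"dp":[0,0,0],"roll":0},{"grip":2.6,"dp":[0,0,0],"roll":0},{"grip":2.6,"dp":[0,0,0],"roll":0},{"grip":2.6,"dp":[0,0,0],"roll":0},{"grip":2.6,"dp":[0,0,0],"roll":0},{"grip":2.6,"dp":[0,0,0],"roll":0}]' --force 4

```text
time: 5.15
tool_pos: [598.6, 22.9, 219.9]
ee_rot: [2.356, 2.078, 0.0]
force: [0.4, 1.0, 2.4]
grip_width: 31.8
grip_force: 4.0
```

Call:
servo_tool --rows '[{"grip":2.6,"dp":[-0.27,0,-0.95],"roll":0},{"grip":2.6,"dp":[-0.27,0,-0.95],"roll":0},{"grip":2.6,"dp":[-0.4,0,-0.8],"roll":0},{"grip":2.6,"dp":[-0.4,0,-0.8],"roll":0},{"grip":2.6,"dp":[-0.55,0,-0.72],"roll":0},{"grip":2.6,"dp":[-0.55,0,-0.72],"roll":0},{"grip":2.6,"dp":[-0.65,0,-0.6],"roll":0},{"grip":2.6,"dp":[-0.65,0,-0.6],"roll":0},{"grip":2.6,"dp":[-0.75,0,-0.5],"roll":0},{"grip":2.6,"dp":[-0.75,0,-0.5],"roll":0}]'

```text
time: 6.15
tool_pos: [591.9, -29.8, 291.5]
ee_rot: [2.356, 2.078, -0.0]
force: [0.7, -1.1, -1.6]
grip_width: 31.5
grip_force: 4.1
```

```bash
python3 go.py
python3 - <<'E'
from h import *
f=grab('side'); save(cv2.resize(f['frame'][140:340,180:440],(780,600)),'pics/s2.png')
E
```

```text
t 6.15 pos [591.9 -29.8 291.5] yaw_y -7.16 tilt 0.01 F [ 0.7 -1.1 -1.6] w 31.5 gf 4.1 q [-0.07  0.44  1.69 -0.    1.02  0.06]
```

View pics/s2.png

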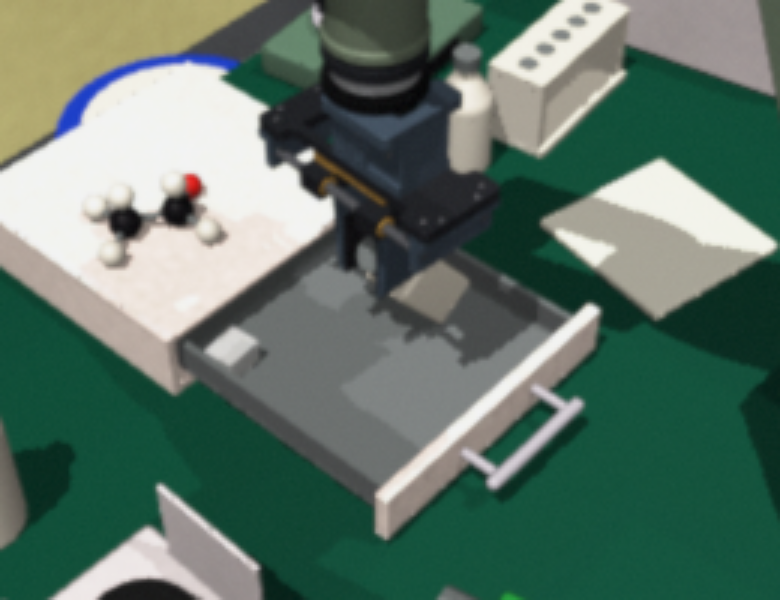

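The bottle is pivoting in the fingers, with the grey cap held at about (365,255) in the crop and the body slanting down to the right. I continue the arc.

Call:
servo_tool --rows '[{"grip":2.6,"dp":[-0.84,0,-0.3],"roll":0},{"grip":2.6,"dp":[-0.84,0,-0.3],"roll":0},{"grip":2.6,"dp":[-0.87,0,-0.2],"roll":0},{"grip":2.6,"dp":[-0.87,0,-0.15],"roll":0},{"grip":2.6,"dp":[-0.9,0,-0.05],"roll":0},{"grip":2.6,"dp":[-0.9,0,0],"roll":0},{"grip":2.6,"dp":[-0.9,0,0.1],"roll":0},{"grip":2.6,"dp":[-0.9,0,0.1],"roll":0},{"grip":2.6,"dp":[0,0,0.1],"roll":0},{"grip":2.6,"dp":[0,0,0],"roll":0}]'

```text
time: 7.2
tool_pos: [583.2, -99.0, 298.3]
ee_rot: [2.356, 2.078, 0.0]
force: [-0.4, 0.5, 2.7]
grip_width: 31.8
grip_force: 4.1
```

```bash
python3 go.py
python3 - <<'E'
from h import *
f=grab('side'); save(cv2.resize(f['frame'][140:340,180:440],(780,600)),'pics/s3.png')
E
```

```text
t 7.2 pos [583.2 -99.  298.3] yaw_y -7.19 tilt 0.01 F [-0.4  0.5  2.7] w 31.8 gf 4.1 q [-0.19  0.43  1.68  0.    1.03 -0.06]
```

View pics/s3.png

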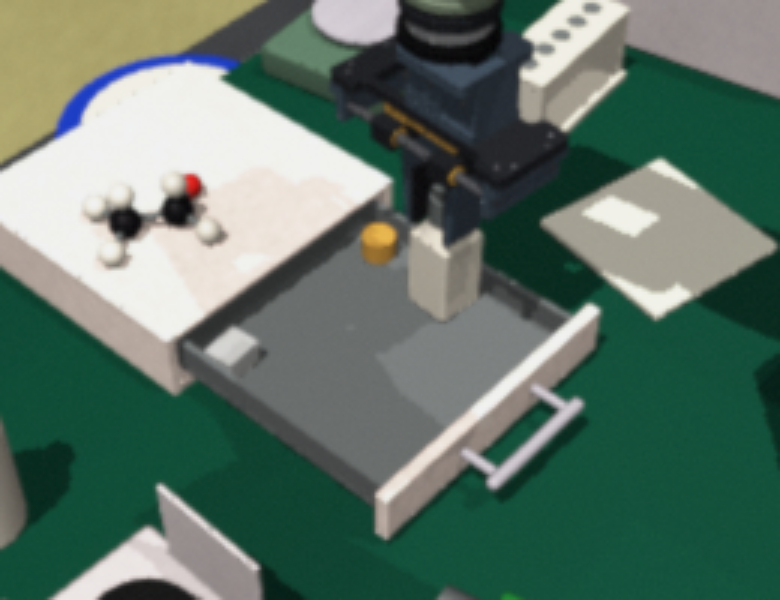

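Upright: the body is at (445,265) in the crop, with the cap held above it. The puck (379,243) and the box (233,350) are undisturbed. I firm up the grip, lift and carry it to the tile.

```bash
python3 go.py 583.2 -99 358 -7.2 498 -304 358 -7.2 498 -304 284 -7.2
```

```text
t 7.25 pos [583.3 -98.7 298.3] yaw_y -7.16 tilt 0.01 F [-0.5  0.9  3.2] w 31.9 gf 4.1 q [-0.19  0.43  1.68  0.    1.03 -0.06]
roll 0.04 then dp cm [-0.03 -0.   -5.97]
roll -0.0 then dp cm [-21.41  -5.88   0.  ]
roll -0.0 then dp cm [0.  0.  7.4]
```

Call:
servo_tool --rows '[{"grip":2.6,"dp":[0,0,0],"roll":0},{"grip":2.6,"dp":[0,0,0],"roll":0},{"grip":2.6,"dp":[0,0,-0.5],"roll":0},{"grip":2.6,"dp":[0,0,-1],"roll":0},{"grip":2.6,"dp":[0,0,-1],"roll":0},{"grip":2.6,"dp":[0,0,-1],"roll":0},{"grip":2.6,"dp":[0,0,-1],"roll":0},{"grip":2.6,"dp":[0,0,-1],"roll":0},{"grip":2.6,"dp":[0,0,-0.5],"roll":0},{"grip":2.6,"dp":[0,0,0],"roll":0}]' --force 15

```text
time: 8.25
tool_pos: [583.4, -98.8, 359.2]
ee_rot: [2.355, 2.077, 0.002]
force: [0.4, -0.1, -1.8]
grip_width: 31.5
grip_force: 15.0
```

Call:
servo_tool --rows '[{"grip":2.6,"dp":[-1,-0.27,0],"roll":0},{"grip":2.6,"dp":[-2,-0.55,0],"roll":0},{"grip":2.6,"dp":[-2.6,-0.71,0],"roll":0},{"grip":2.6,"dp":[-2.6,-0.71,0],"roll":0},{"grip":2.6,"dp":[-2.6,-0.71,0],"roll":0},{"grip":2.6,"dp":[-2.6,-0.71,0],"roll":0},{"grip":2.6,"dp":[-2.6,-0.71,0],"roll":0},{"grip":2.6,"dp":[-2.6,-0.71,0],"roll":0},{"grip":2.6,"dp":[-1.8,-0.5,0],"roll":0},{"grip":2.6,"dp":[-1,-0.27,0],"roll":0}]'

```text
time: 9.25
tool_pos: [497.4, -305.6, 357.5]
ee_rot: [-2.357, -2.076, 0.002]
force: [0.8, -1.0, -1.9]
grip_width: 31.4
grip_force: 15.0
```

Call:
servo_tool --rows '[{"grip":2.6,"dp":[0,0,0.5],"roll":0},{"grip":2.6,"dp":[0,0,1],"roll":0},{"grip":2.6,"dp":[0,0,1.2],"roll":0},{"grip":2.6,"dp":[0,0,1.2],"roll":0},{"grip":2.6,"dp":[0,0,1],"roll":0},{"grip":2.6,"dp":[0,0,0.8],"roll":0},{"grip":2.6,"dp":[0,0,0.6],"roll":0},{"grip":2.6,"dp":[0,0,0.4],"roll":0},{"grip":2.6,"dp":[0,0,0.2],"roll":0},{"grip":2.6,"dp":[0,0,0.2],"roll":0}]'

```text
time: 10.25
tool_pos: [498.7, -303.9, 287.3]
ee_rot: [2.355, 2.078, 0.0]
force: [0.0, -0.5, -2.1]
grip_width: 31.8
grip_force: 15.1
```

```bash
python3 go.py 498 -304 284 -7.2
```

```text
t 10.25 pos [ 498.7 -303.9  287.3] yaw_y -7.16 tilt 0.05 F [ 0.  -0.5 -2.1] w 31.8 gf 15.1 q [-0.57  0.43  1.71 -0.    1.   -0.44]
roll 0.04 then dp cm [-0.02 -0.07  0.33]
```

Call:
servo_tool --rows '[{"grip":2.6,"dp":[0,0,0.1],"roll":0},{"grip":2.6,"dp":[0,0,0.1],"roll":0},{"grip":2.6,"dp":[0,0,0.1],"roll":0},{"grip":2.6,"dp":[0,0,0.05],"roll":0},{"grip":2.6,"dp":[0,0,0.05],"roll":0},{"grip":2.6,"dp":[0,0,0],"roll":0},{"grip":2.6,"dp":[0,0,0],"roll":0},{"grip":2.6,"dp":[0,0,0],"roll":0},{"grip":2.6,"dp":[0,0,0],"roll":0},{"grip":2.6,"dp":[0,0,0],"roll":0}]' --force 5

```text
time: 11.25
tool_pos: [498.7, -303.8, 284.3]
ee_rot: [2.355, 2.078, 0.001]
force: [-1.1, 1.0, 5.0]
grip_width: 31.5
grip_force: 5.2
```

Call:
servo_tool --rows '[{"grip":7.5,"dp":[0,0,0],"roll":0},{"grip":7.5,"dp":[0,0,0],"roll":0},{"grip":7.5,"dp":[0,0,0],"roll":0},{"grip":7.5,"dp":[0,0,-1],"roll":0},{"grip":7.5,"dp":[0,0,-3],"roll":0},{"grip":7.5,"dp":[0,0,-3],"roll":0},{"grip":7.5,"dp":[0,0,-3],"roll":0},{"grip":7.5,"dp":[0,0,-2],"roll":0},{"grip":7.5,"dp":[0,0,0],"roll":0},{"grip":7.5,"dp":[0,0,0],"roll":0}]'

```text
time: 12.25
tool_pos: [498.4, -303.7, 403.2]
ee_rot: [2.355, 2.078, 0.0]
force: [-1.1, 0.1, -1.1]
grip_width: 75.1
grip_force: 0.0
```

```bash
python3 go.py 498 -304 244 -7.2
python3 - <<'E'
from h import *
f=grab('side'); g=grab('wrist'); 
im=np.hstack([cv2.resize(f['frame'][100:300,320:520],(400,400)),cv2.resize(g['frame'],(400,300)).__class__(0) if 0 else cv2.copyMakeBorder(cv2.resize(g['frame'],(400,300)),0,100,0,0,0)]); save(im,'pics/s4.png')
P=cloud(g); z=P[...,2]
for nm,m,zz in (('cap',(z>110)&(z<128)&(np.hypot(P[...,0]-498,P[...,1]+304)<40),122),('body',(z>72)&(z<92)&(np.hypot(P[...,0]-498,P[...,1]+304)<40),84)):
    c,_=cv2.findContours(m.astype(np.uint8),0,1)
    if not c: print(nm,'none'); continue
    k=max(c,key=cv2.contourArea); w=np.array([onz(g,*p,zz)[:2] for p in k[:,0]],np.float32); r=cv2.minAreaRect(w); print(nm,k[:,0].mean(0),np.round(r[0],1),np.round(r[1],1),round(r[2],1),np.median(z[m]))
E
```

```text
t 12.25 pos [ 498.4 -303.7  403.2] yaw_y -7.16 tilt 0.02 F [-1.1  0.1 -1.1] w 75.1 gf 0.0 q [-0.57  0.33  1.55 -0.    1.26 -0.44]
roll 0.04 then dp cm [-0.03 -0.04 15.92]
cap [313.6870229 251.8778626] [ 498.5 -306. ] [33.6 30.4] 82.8 123.17160007471347
body [313.76842105 234.80701754] [ 499.  -305.7] [44.9 43.1] 81.8 85.25186348161742
```

View pics/s4.png

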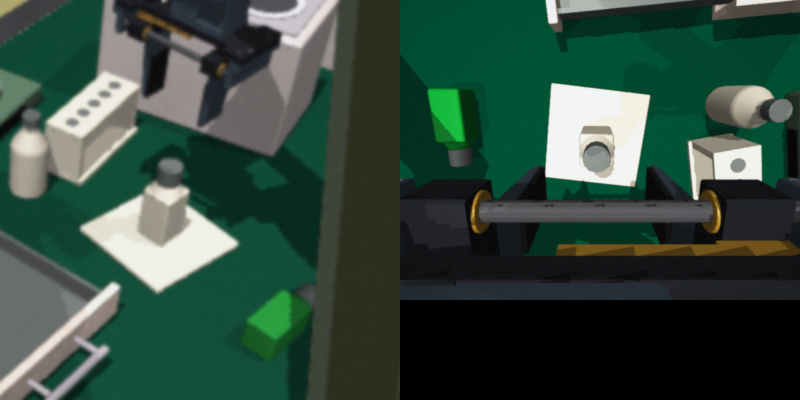

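The bottle stands upright in the middle of the tile, at (163,205) in the left half and (597,150) in the wrist view, and is free of the gripper. Now I regrasp it by the body.

Call:
servo_tool --rows '[{"grip":7.5,"dp":[-0.1,0.05,1.5],"roll":0},{"grip":7.5,"dp":[-0.1,0,2.5],"roll":0},{"grip":7.5,"dp":[0,0,2.5],"roll":0},{"grip":7.5,"dp":[0,0,2.5],"roll":0},{"grip":7.5,"dp":[0,0,2.5],"roll":0},{"grip":7.5,"dp":[0,0,1.5],"roll":0},{"grip":7.5,"dp":[0,0,1.2],"roll":0},{"grip":7.5,"dp":[0,0,1],"roll":0},{"grip":7.5,"dp":[0,0,0.6],"roll":0},{"grip":7.5,"dp":[0,0,0],"roll":0}]'

```text
time: 13.35
tool_pos: [498.7, -305.8, 244.4]
ee_rot: [-2.355, -2.078, 0.001]
force: [-0.7, -0.7, 0.6]
grip_width: 75.2
grip_force: 0.0
```

Call:
servo_tool --rows '[{"grip":4,"dp":[0,0,0],"roll":0},{"grip":4,"dp":[0,0,0],"roll":0},{"grip":4,"dp":[0,0,0],"roll":0},{"grip":4,"dp":[0,0,0],"roll":0},{"grip":4,"dp":[0,0,0],"roll":0},{"grip":4,"dp":[0,0,0],"roll":0},{"grip":4,"dp":[0,0,0],"roll":0},{"grip":4,"dp":[0,0,0],"roll":0},{"grip":4,"dp":[0,0,0],"roll":0},{"grip":4,"dp":[0,0,0],"roll":0}]' --force 30

```text
time: 14.35
tool_pos: [498.9, -305.9, 245.6]
ee_rot: [2.355, 2.078, 0.0]
force: [-1.2, -0.1, 5.1]
grip_width: 43.8
grip_force: 29.9
```

```bash
python3 go.py 498.5 -305 424 -7.2 480 180 424 -3.5 494.7 306 424 -3.5
```

```text
t 14.35 pos [ 498.9 -305.9  245.6] yaw_y -7.15 tilt 0.04 F [-1.2 -0.1  5.1] w 43.8 gf 29.9 q [-0.57  0.48  1.76 -0.    0.91 -0.44]
roll 0.05 then dp cm [  0.09  -0.05 -17.84]
roll -3.7 then dp cm [48.3  -4.81  0.  ]
roll -0.0 then dp cm [12.67  0.7   0.  ]
```

Call:
servo_tool --rows '[{"grip":4,"dp":[0,0,-0.5],"roll":-0.4},{"grip":4,"dp":[0,0,-1.3],"roll":-0.4},{"grip":4,"dp":[0,0,-2],"roll":-0.4},{"grip":4,"dp":[0,0,-2.5],"roll":-0.4},{"grip":4,"dp":[0,0,-2.5],"roll":-0.4},{"grip":4,"dp":[0,0,-2.5],"roll":-0.4},{"grip":4,"dp":[0,0,-2.5],"roll":-0.4},{"grip":4,"dp":[0,0,-2],"roll":-0.4},{"grip":4,"dp":[0,0,-1.3],"roll":-0.4},{"grip":4,"dp":[0,0,-0.7],"roll":0}]'

```text
time: 15.35
tool_pos: [498.8, -305.8, 424.5]
ee_rot: [2.288, 2.151, 0.001]
force: [-0.5, -0.3, -3.5]
grip_width: 43.6
grip_force: 29.9
```

Call:
servo_tool --rows '[{"grip":4,"dp":[1,-0.1,0],"roll":0},{"grip":4,"dp":[2,-0.2,0],"roll":0},{"grip":4,"dp":[2.6,-0.26,0],"roll":0},{"grip":4,"dp":[2.6,-0.26,0],"roll":0},{"grip":4,"dp":[2.6,-0.26,0],"roll":0},{"grip":4,"dp":[2.6,-0.26,0],"roll":0},{"grip":4,"dp":[2.6,-0.26,0],"roll":0},{"grip":4,"dp":[2.6,-0.26,0],"roll":0},{"grip":4,"dp":[2.6,-0.26,0],"roll":0},{"grip":4,"dp":[2.6,-0.26,0],"roll":0}]'

```text
time: 16.35
tool_pos: [488.7, -64.4, 421.9]
ee_rot: [-2.286, -2.15, 0.002]
force: [0.3, 0.4, -1.6]
grip_width: 43.9
grip_force: 29.9
```

Call:
servo_tool --rows '[{"grip":4,"dp":[2.6,-0.26,0],"roll":0},{"grip":4,"dp":[2.6,-0.26,0],"roll":0},{"grip":4,"dp":[2.6,-0.26,0],"roll":0},{"grip":4,"dp":[2.6,-0.26,0],"roll":0},{"grip":4,"dp":[2.6,-0.26,0],"roll":0},{"grip":4,"dp":[2.6,-0.26,0],"roll":0},{"grip":4,"dp":[2.6,-0.26,0],"roll":0},{"grip":4,"dp":[2.5,-0.25,0],"roll":0},{"grip":4,"dp":[2,-0.2,0],"roll":0},{"grip":4,"dp":[1,-0.1,0],"roll":0}]'

```text
time: 17.35
tool_pos: [479.4, 173.3, 421.9]
ee_rot: [-2.285, -2.153, 0.003]
force: [0.0, 0.3, -1.4]
grip_width: 43.9
grip_force: 29.9
```

```bash
python3 go.py 494.7 306 424 -3.5
python3 - <<'E'
from h import *
for n in ('wrist','top'):
  g=grab(n); P=cloud(g); z=P[...,2]; hsv=cv2.cvtColor(g['frame'],cv2.COLOR_RGB2HSV)
  save(g['frame'],f'pics/{n}5.png')
  near=np.hypot(P[...,0]-495,P[...,1]-306)<120
  for nm,m,zz in (('pad',near&(z>98)&(z<116)&(hsv[...,2]<90),108),('housing',near&(z>77)&(z<93),85)):
    c,_=cv2.findContours(m.astype(np.uint8),0,1)
    if not c: print(n,nm,'none'); continue
    k=max(c,key=cv2.contourArea); w=np.array([onz(g,*p,zz)[:2] for p in k[:,0]],np.float32); r=cv2.minAreaRect(w); e=cv2.fitEllipse(w); print(n,nm,k[:,0].mean(0).round(),np.round(r[0],1),np.round(r[1],1),round(r[2],1),'ell',np.round(e[0],1),np.round(e[1],1),np.median(z[m]))
E
```

```text
t 17.35 pos [479.4 173.3 421.9] yaw_y -3.41 tilt 0.17 F [ 0.   0.3 -1.4] w 43.9 gf 29.9 q [0.32 0.21 1.68 0.   1.26 0.38]
roll 0.09 then dp cm [13.34  0.72 -0.21]
wrist pad [326.  50.] [496.1 303.3] [69.1 73.9] 86.5 ell [496.1 305.1] [71.3 74.4] 109.17928144509852
wrist housing [324.  73.] [494.9 293.4] [103.9 147.8] 86.3 ell [495.  294.7] [120.7 165.4] 86.05980767758331
top pad [161. 283.] [463.2 304.4] [ 5.7 17.2] 1.6 ell [462.9 301.4] [ 5.6 19.6] 108.89662492636
top housing [163. 295.] [441.4 303.6] [71.9 37.7] 86.4 ell [440.1 307.9] [36.1 72.8] 85.88556921596751
```

Call:
servo_tool --rows '[{"grip":4,"dp":[0.8,0,0],"roll":0},{"grip":4,"dp":[1.6,0.1,0],"roll":0},{"grip":4,"dp":[2,0.12,0],"roll":0},{"grip":4,"dp":[2,0.12,0],"roll":0},{"grip":4,"dp":[2,0.12,0],"roll":0},{"grip":4,"dp":[2,0.12,0],"roll":0},{"grip":4,"dp":[1.5,0.1,0],"roll":0},{"grip":4,"dp":[0.9,0.1,0],"roll":0},{"grip":4,"dp":[0.5,0,0],"roll":0},{"grip":4,"dp":[0,0,0],"roll":0}]'

```text
time: 18.45
tool_pos: [496.9, 303.8, 423.0]
ee_rot: [2.289, 2.152, -0.001]
force: [-0.4, 0.1, -1.7]
grip_width: 43.6
grip_force: 29.9
```

```bash
python3 go.py 495.3 305.5 350 -3.5
```

```text
t 18.45 pos [496.9 303.8 423. ] yaw_y -3.53 tilt 0.03 F [-0.4  0.1 -1.7] w 43.6 gf 29.9 q [ 0.53  0.32  1.52 -0.    1.3   0.59]
roll -0.03 then dp cm [ 0.16 -0.17  7.3 ]
```

Call:
servo_tool --rows '[{"grip":4,"dp":[0.1,-0.1,0.5],"roll":0},{"grip":4,"dp":[0.05,-0.05,1],"roll":0},{"grip":4,"dp":[0,0,1.2],"roll":0},{"grip":4,"dp":[0,0,1.2],"roll":0},{"grip":4,"dp":[0,0,1.2],"roll":0},{"grip":4,"dp":[0,0,1],"roll":0},{"grip":4,"dp":[0,0,0.6],"roll":0},{"grip":4,"dp":[0,0,0.4],"roll":0},{"grip":4,"dp":[0,0,0.2],"roll":0},{"grip":4,"dp":[0,0,0],"roll":0}]'

```text
time: 19.45
tool_pos: [495.6, 305.1, 350.2]
ee_rot: [2.289, 2.151, 0.0]
force: [0.5, -0.5, -2.0]
grip_width: 44.0
grip_force: 29.9
```

Call:
servo_tool --rows '[{"grip":4,"dp":[0,0,0.15],"roll":0},{"grip":4,"dp":[0,0,0.15],"roll":0},{"grip":4,"dp":[0,0,0.15],"roll":0},{"grip":4,"dp":[0,0,0.15],"roll":0},{"grip":4,"dp":[0,0,0.1],"roll":0},{"grip":4,"dp":[0,0,0.1],"roll":0},{"grip":4,"dp":[0,0,0.1],"roll":0},{"grip":4,"dp":[0,0,0.1],"roll":0},{"grip":4,"dp":[0,0,0],"roll":0},{"grip":4,"dp":[0,0,0],"roll":0}]' --force 40

```text
time: 20.45
tool_pos: [495.5, 305.1, 340.4]
ee_rot: [2.289, 2.151, 0.001]
force: [-1.6, -1.1, 5.1]
grip_width: 44.1
grip_force: 39.9
```

```bash
python3 go.py 495.3 305.5 337 -3.5
```

```text
t 20.45 pos [495.5 305.1 340.4] yaw_y -3.56 tilt 0.03 F [-1.6 -1.1  5.1] w 44.1 gf 39.9 q [ 0.53  0.38  1.65 -0.    1.12  0.59]
roll -0.06 then dp cm [ 0.04 -0.03  0.34]
```

Call:
servo_tool --rows '[{"grip":4,"dp":[0,0,0.1],"roll":0},{"grip":4,"dp":[0,0,0.1],"roll":0},{"grip":4,"dp":[0,0,0.1],"roll":0},{"grip":4,"dp":[0,0,0.1],"roll":0},{"grip":4,"dp":[0,0,0.05],"roll":0},{"grip":4,"dp":[0,0,0.05],"roll":0},{"grip":4,"dp":[0,0,0],"roll":0},{"grip":4,"dp":[0,0,0],"roll":0},{"grip":4,"dp":[0,0,0],"roll":0},{"grip":4,"dp":[0,0,0],"roll":0}]'

```text
time: 21.45
tool_pos: [495.3, 305.0, 337.5]
ee_rot: [2.289, 2.151, 0.003]
force: [-3.2, -1.9, 15.7]
grip_width: 43.6
grip_force: 40.0
```

The force jumps from 5 to 16 N within 3 mm, so the head has bottomed out. I hold it there, then lift.

Call:
servo_tool --rows '[{"grip":4,"dp":[0,0,0],"roll":0},{"grip":4,"dp":[0,0,0],"roll":0},{"grip":4,"dp":[0,0,0],"roll":0},{"grip":4,"dp":[0,0,0],"roll":0},{"grip":4,"dp":[0,0,0],"roll":0},{"grip":4,"dp":[0,0,0],"roll":0},{"grip":4,"dp":[0,0,0],"roll":0},{"grip":4,"dp":[0,0,0],"roll":0},{"grip":4,"dp":[0,0,0],"roll":0},{"grip":4,"dp":[0,0,0],"roll":0}]'

```text
time: 22.45
tool_pos: [495.3, 305.0, 337.5]
ee_rot: [2.289, 2.151, 0.003]
force: [-4.2, -2.2, 16.2]
grip_width: 43.8
grip_force: 40.0
```

Call:
servo_tool --rows '[{"grip":4,"dp":[0,0,0],"roll":0},{"grip":4,"dp":[0,0,0],"roll":0},{"grip":4,"dp":[0,0,-0.3],"roll":0},{"grip":4,"dp":[0,0,-0.7],"roll":0},{"grip":4,"dp":[0,0,-1.2],"roll":0},{"grip":4,"dp":[0,0,-1.6],"roll":0},{"grip":4,"dp":[0,0,-1.8],"roll":0},{"grip":4,"dp":[0,0,-1.8],"roll":0},{"grip":4,"dp":[0,0,-1],"roll":0},{"grip":4,"dp":[0,0,-0.5],"roll":0}]'

```text
time: 23.45
tool_pos: [495.6, 305.1, 424.7]
ee_rot: [2.289, 2.151, 0.001]
force: [0.6, 0.1, -1.4]
grip_width: 44.0
grip_force: 39.9
```

```bash
python3 go.py 498.5 -305 424 -3.5 498.5 -305 246 -3.5
python3 - <<'E'
from h import *
f=grab('side'); save(cv2.resize(f['frame'][200:440,100:400],(750,600)),'pics/s6.png')
E
```

```text
t 23.45 pos [495.6 305.1 424.7] yaw_y -3.56 tilt 0.04 F [ 0.6  0.1 -1.4] w 44.0 gf 39.9 q [ 0.53  0.32  1.51 -0.    1.31  0.59]
roll -0.06 then dp cm [-60.87   4.01   0.07]
roll -0.0 then dp cm [ 0.   0.  17.8]
```

View pics/s6.png

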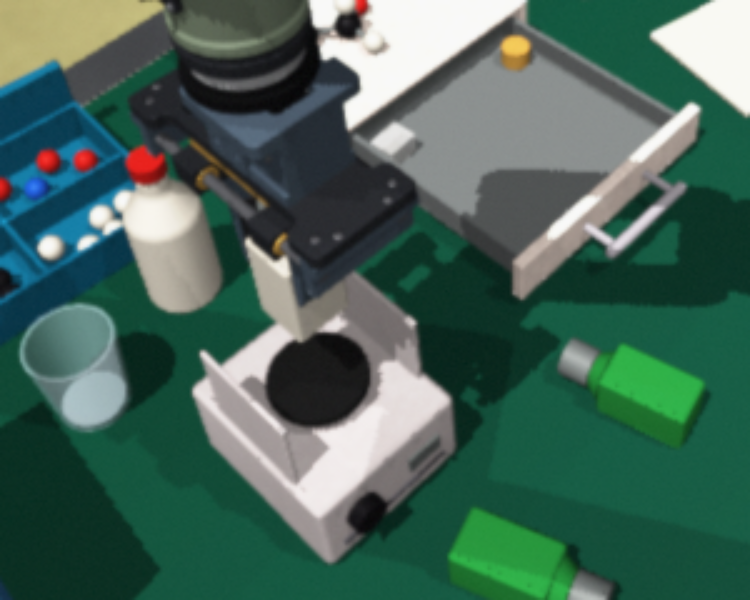

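The bottle is still held upright at (300,285), the head is back up at (318,378), and nothing has been disturbed. I return it to the tile.

Call:
servo_tool --rows '[{"grip":4,"dp":[-1,0.07,0],"roll":0},{"grip":4,"dp":[-2,0.13,0],"roll":0},{"grip":4,"dp":[-3.2,0.21,0],"roll":0},{"grip":4,"dp":[-3.2,0.21,0],"roll":0},{"grip":4,"dp":[-3.2,0.21,0],"roll":0},{"grip":4,"dp":[-3.2,0.21,0],"roll":0},{"grip":4,"dp":[-3.2,0.21,0],"roll":0},{"grip":4,"dp":[-3.2,0.21,0],"roll":0},{"grip":4,"dp":[-3.2,0.21,0],"roll":0},{"grip":4,"dp":[-3.2,0.21,0],"roll":0}]'

```text
time: 24.5
tool_pos: [495.8, 16.6, 423.1]
ee_rot: [-2.289, -2.151, 0.003]
force: [1.1, 0.5, -1.8]
grip_width: 43.6
grip_force: 39.9
```

Call:
servo_tool --rows '[{"grip":4,"dp":[-3.2,0.21,0],"roll":0},{"grip":4,"dp":[-3.2,0.21,0],"roll":0},{"grip":4,"dp":[-3.2,0.21,0],"roll":0},{"grip":4,"dp":[-3.2,0.21,0],"roll":0},{"grip":4,"dp":[-3.2,0.21,0],"roll":0},{"grip":4,"dp":[-3.2,0.21,0],"roll":0},{"grip":4,"dp":[-3.2,0.21,0],"roll":0},{"grip":4,"dp":[-3.2,0.21,0],"roll":0},{"grip":4,"dp":[-3,0.2,0],"roll":0},{"grip":4,"dp":[-2.2,0.15,0],"roll":0}]'

```text
time: 25.5
tool_pos: [496.8, -292.4, 422.8]
ee_rot: [-2.289, -2.148, 0.002]
force: [-0.3, 0.5, -2.5]
grip_width: 44.2
grip_force: 39.9
```

Call:
servo_tool --rows '[{"grip":4,"dp":[-1,0.07,0],"roll":0},{"grip":4,"dp":[-0.4,0,1],"roll":0},{"grip":4,"dp":[0,0,2],"roll":0},{"grip":4,"dp":[0,0,2.5],"roll":0},{"grip":4,"dp":[0,0,2.5],"roll":0},{"grip":4,"dp":[0,0,2.5],"roll":0},{"grip":4,"dp":[0,0,2],"roll":0},{"grip":4,"dp":[0,0,1.5],"roll":0},{"grip":4,"dp":[0,0,1],"roll":0},{"grip":4,"dp":[0,0,0.5],"roll":0}]'

```text
time: 26.5
tool_pos: [497.2, -303.4, 267.8]
ee_rot: [-2.287, -2.151, 0.001]
force: [-0.3, -0.4, -1.8]
grip_width: 43.7
grip_force: 39.9
```

```bash
python3 go.py 498.5 -305 246 -3.5
```

```text
t 26.5 pos [ 497.2 -303.4  267.8] yaw_y -3.51 tilt 0.14 F [-0.3 -0.4 -1.8] w 43.7 gf 39.9 q [-0.57  0.45  1.74  0.    0.96 -0.51]
roll -0.01 then dp cm [-0.16  0.14  2.18]
```

Call:
servo_tool --rows '[{"grip":4,"dp":[-0.1,0.1,0.5],"roll":0},{"grip":4,"dp":[0,0,0.5],"roll":0},{"grip":4,"dp":[0,0,0.4],"roll":0},{"grip":4,"dp":[0,0,0.2],"roll":0},{"grip":4,"dp":[0,0,0.1],"roll":0},{"grip":4,"dp":[0,0,0.1],"roll":0},{"grip":4,"dp":[0,0,0.1],"roll":0},{"grip":4,"dp":[0,0,0.1],"roll":0},{"grip":4,"dp":[0,0,0.1],"roll":0},{"grip":4,"dp":[0,0,0],"roll":0}]'

```text
time: 27.5
tool_pos: [498.4, -305.3, 248.0]
ee_rot: [-2.289, -2.151, 0.0]
force: [0.3, -0.7, -1.3]
grip_width: 43.4
grip_force: 39.9
```

Call:
servo_tool --rows '[{"grip":4,"dp":[0,0,0.1],"roll":0},{"grip":4,"dp":[0,0,0.1],"roll":0},{"grip":4,"dp":[0,0,0.1],"roll":0},{"grip":4,"dp":[0,0,0.05],"roll":0},{"grip":4,"dp":[0,0,0],"roll":0},{"grip":4,"dp":[0,0,0],"roll":0},{"grip":4,"dp":[0,0,0],"roll":0},{"grip":4,"dp":[0,0,0],"roll":0},{"grip":4,"dp":[0,0,0],"roll":0},{"grip":4,"dp":[0,0,0],"roll":0}]' --force 5

```text
time: 28.5
tool_pos: [498.4, -305.3, 245.5]
ee_rot: [2.289, 2.151, 0.0]
force: [-2.1, 0.2, 5.1]
grip_width: 43.6
grip_force: 5.0
```

Call:
servo_tool --rows '[{"grip":7.5,"dp":[0,0,0],"roll":0},{"grip":7.5,"dp":[0,0,0],"roll":0},{"grip":7.5,"dp":[0,0,0],"roll":0},{"grip":7.5,"dp":[0,0,0],"roll":0},{"grip":7.5,"dp":[0,0,-1],"roll":0},{"grip":7.5,"dp":[0,0,-2.5],"roll":0},{"grip":7.5,"dp":[0,0,-3.5],"roll":0},{"grip":7.5,"dp":[0,0,-4],"roll":0},{"grip":7.5,"dp":[0,0,-4],"roll":0},{"grip":7.5,"dp":[0,0,-2],"roll":0}]'

```text
time: 29.5
tool_pos: [498.6, -305.4, 419.6]
ee_rot: [2.284, 2.147, 0.003]
force: [0.8, -1.0, -0.2]
grip_width: 74.7
grip_force: 0.0
```

```bash
python3 go.py 380 -16 415 -2 380 -16 211 -2
python3 - <<'E'
from h import *
for n in ('wrist','top'):
  g=grab(n); P=cloud(g); z=P[...,2]; R=np.hypot(P[...,0]-498,P[...,1]+305)<45
  for nm,m,zz in (('cap',(z>110)&(z<128)&R,122),('body',(z>72)&(z<92)&R,84)):
    c,_=cv2.findContours(m.astype(np.uint8),0,1)
    if not c: print(n,nm,'none'); continue
    k=max(c,key=cv2.contourArea); w=np.array([onz(g,*p,zz)[:2] for p in k[:,0]],np.float32); r=cv2.minAreaRect(w); print(n,nm,np.round(r[0],1),np.round(r[1],1),round(r[2],1),np.median(z[m]))
E
```

```text
t 29.5 pos [ 498.6 -305.4  419.6] yaw_y -3.55 tilt 0.41 F [ 0.8 -1.  -0.2] w 74.7 gf 0.0 q [-0.57  0.32  1.52 -0.    1.29 -0.51]
roll -1.55 then dp cm [ 28.51 -12.86   0.46]
roll -0.0 then dp cm [ 0.   0.  20.4]
wrist cap [ 498.5 -305.3] [33.8 30.6] 86.3 123.16429344582002
wrist body [ 498.7 -305.3] [43.9 43.6] 86.3 85.33004866327082
top cap [ 501.2 -305.7] [30.6 32.9] 1.6 123.11399907743339
top body [ 501.2 -305.3] [45.5 45.1] 89.5 85.28045604699605
```

Bottle back on the tile, upright: cap and body centres coincide in both views. Now the drawer.

Call:
servo_tool --rows '[{"grip":0,"dp":[1,-0.45,0],"roll":-1.5},{"grip":0,"dp":[2,-0.9,0],"roll":0},{"grip":0,"dp":[3.5,-1.6,0],"roll":0},{"grip":0,"dp":[3.5,-1.6,0],"roll":0},{"grip":0,"dp":[3.5,-1.6,0],"roll":0},{"grip":0,"dp":[3.5,-1.6,0],"roll":0},{"grip":0,"dp":[3.5,-1.6,0],"roll":0},{"grip":0,"dp":[3.5,-1.6,0],"roll":0},{"grip":0,"dp":[3,-1.3,0],"roll":0},{"grip":0,"dp":[1.5,-0.6,0],"roll":0}]'

```text
time: 30.6
tool_pos: [378.1, -13.7, 412.8]
ee_rot: [-2.255, -2.182, 0.004]
force: [0.4, 0.4, 0.1]
grip_width: 0.4
grip_force: 0.0
```

Call:
servo_tool --rows '[{"grip":0,"dp":[0,0,0.5],"roll":0},{"grip":0,"dp":[0,0,1.5],"roll":0},{"grip":0,"dp":[0,0,2.5],"roll":0},{"grip":0,"dp":[0,0,3],"roll":0},{"grip":0,"dp":[0,0,3],"roll":0},{"grip":0,"dp":[0,0,3],"roll":0},{"grip":0,"dp":[0,0,2.5],"roll":0},{"grip":0,"dp":[0,0,2],"roll":0},{"grip":0,"dp":[0,0,1.5],"roll":0},{"grip":0,"dp":[0,0,0.8],"roll":0}]'

```text
time: 31.6
tool_pos: [379.4, -16.2, 209.5]
ee_rot: [-2.258, -2.179, 0.005]
force: [-0.6, -0.4, -0.4]
grip_width: 0.7
grip_force: 0.0
```

```bash
python3 go.py 405 -17 212 -2 620 -24.5 212 -2;  python3 - <<'E'
from h import *
f=grab('side'); save(cv2.resize(f['frame'][200:380,220:460],(720,540)),'pics/s7.png')
E
```

```text
t 31.6 pos [379.4 -16.2 209.5] yaw_y -2.05 tilt 0.28 F [-0.6 -0.4 -0.4] w 0.7 gf 0.0 q [-0.07  0.28  2.25 -0.    0.62 -0.04]
roll -0.05 then dp cm [ 0.01  2.56 -0.25]
roll -0.0 then dp cm [ 0.   21.51  0.  ]
```

View pics/s7.png

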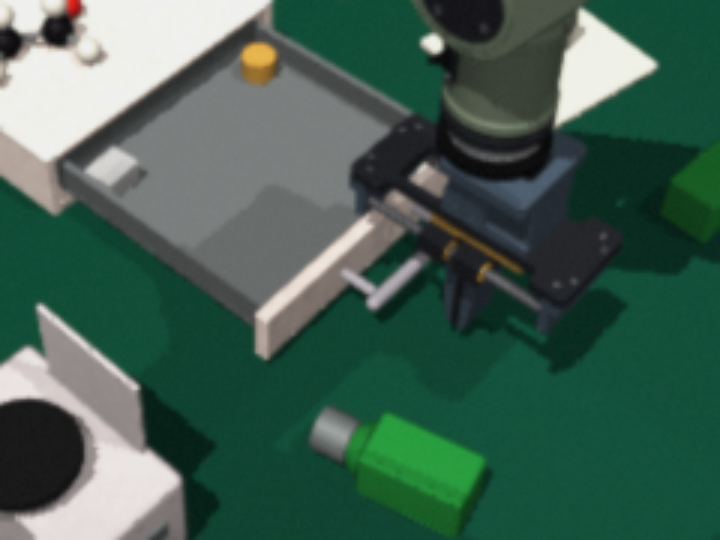

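The closed fingers at (470,300) stand in front of the handle bar (400,280). I push the drawer in.

Call:
servo_tool --rows '[{"grip":0,"dp":[0,0.5,0],"roll":0},{"grip":0,"dp":[0,0.7,0],"roll":0},{"grip":0,"dp":[0,0.7,0],"roll":0},{"grip":0,"dp":[0,0.7,0],"roll":0},{"grip":0,"dp":[0,0.7,0],"roll":0},{"grip":0,"dp":[0,0.8,0],"roll":0},{"grip":0,"dp":[0,0.9,0],"roll":0},{"grip":0,"dp":[0,1,0],"roll":0},{"grip":0,"dp":[0,1,0],"roll":0},{"grip":0,"dp":[0,1,0],"roll":0}]' --force 10

```text
time: 32.65
tool_pos: [461.4, -18.7, 211.6]
ee_rot: [-2.261, -2.181, 0.0]
force: [-1.8, -0.5, 3.0]
grip_width: 0.6
grip_force: 1.1
```

Call:
servo_tool --rows '[{"grip":0,"dp":[0,1.1,0],"roll":0},{"grip":0,"dp":[0,1.1,0],"roll":0},{"grip":0,"dp":[0,1.1,0],"roll":0},{"grip":0,"dp":[0,1.1,0],"roll":0},{"grip":0,"dp":[0,1.1,0],"roll":0},{"grip":0,"dp":[0,1.1,0],"roll":0},{"grip":0,"dp":[0,1.1,0],"roll":0},{"grip":0,"dp":[0,1.1,0],"roll":0},{"grip":0,"dp":[0,1.1,0],"roll":0},{"grip":0,"dp":[0,1.1,0],"roll":0}]'

```text
time: 33.65
tool_pos: [571.3, -22.6, 211.6]
ee_rot: [-2.261, -2.181, 0.0]
force: [-1.7, 0.7, 1.5]
grip_width: 0.5
grip_force: 1.1
```

Call:
servo_tool --rows '[{"grip":0,"dp":[0,1,0],"roll":0},{"grip":0,"dp":[0,0.9,0],"roll":0},{"grip":0,"dp":[0,0.7,0],"roll":0},{"grip":0,"dp":[0,0.5,0],"roll":0},{"grip":0,"dp":[0,0.4,0],"roll":0},{"grip":0,"dp":[0,0.3,0],"roll":0},{"grip":0,"dp":[0,0.3,0],"roll":0},{"grip":0,"dp":[0,0.2,0],"roll":0},{"grip":0,"dp":[0,0.2,0],"roll":0},{"grip":0,"dp":[0,0,0],"roll":0}]'

```text
time: 34.65
tool_pos: [615.7, -24.3, 211.7]
ee_rot: [2.26, 2.181, 0.001]
force: [-0.6, -0.7, -0.1]
grip_width: 0.6
grip_force: 0.3
```

Call:
servo_tool --rows '[{"grip":0,"dp":[0,0.2,0],"roll":0},{"grip":0,"dp":[0,0.2,0],"roll":0},{"grip":0,"dp":[0,0.2,0],"roll":0},{"grip":0,"dp":[0,0.2,0],"roll":0},{"grip":0,"dp":[0,0.2,0],"roll":0},{"grip":0,"dp":[0,0.1,0],"roll":0},{"grip":0,"dp":[0,0.1,0],"roll":0},{"grip":0,"dp":[0,0.1,0],"roll":0},{"grip":0,"dp":[0,0.1,0],"roll":0},{"grip":0,"dp":[0,0,0],"roll":0}]'

```text
time: 35.65
tool_pos: [629.6, -24.8, 211.7]
ee_rot: [2.261, 2.181, 0.0]
force: [-0.6, -0.5, 0.3]
grip_width: 0.3
grip_force: 0.5
```

Call:
servo_tool --rows '[{"grip":0,"dp":[0,0.1,0],"roll":0},{"grip":0,"dp":[0,0.1,0],"roll":0},{"grip":0,"dp":[0,0.1,0],"roll":0},{"grip":0,"dp":[0,0.1,0],"roll":0},{"grip":0,"dp":[0,0.1,0],"roll":0},{"grip":0,"dp":[0,0.1,0],"roll":0},{"grip":0,"dp":[0,0.1,0],"roll":0},{"grip":0,"dp":[0,0,0],"roll":0},{"grip":0,"dp":[0,0,0],"roll":0},{"grip":0,"dp":[0,0,0],"roll":0}]'

```text
time: 36.65
tool_pos: [633.0, -24.9, 211.7]
ee_rot: [-2.254, -2.175, 0.014]
force: [-14.2, 0.5, 11.0]
grip_width: 0.2
grip_force: 7.5
```

```bash
python3 go.py
python3 - <<'E'
from h import *
f=grab('side'); P=cloud(f); z=P[...,2]
d=np.array([.9994,-.035]); s=(P[...,:2]-np.array([817,-31]))@d; l=(P[...,:2]-np.array([817,-31]))@np.array([.035,.9994])
m=(abs(l)<125)
for nm,k in (('panel',m&(z>50)&(z<57)&(s<-100)&(s>-180)),('roof',m&(z>59)&(z<66)&(s<0))): print(nm,k.sum(),np.percentile(s[k],[1,5,50]).round(1) if k.any() else '')
m=(abs(l)<125)&(z>60)&(z<66)&(s>-150)
save(cv2.resize(f['frame'][150:330,160:400],(720,540)),'pics/s8.png')
E
```

```text
t 36.65 pos [633.  -24.9 211.7] yaw_y -2.05 tilt 0.7 F [-14.2   0.5  11. ] w 0.2 gf 7.5 q [-0.06  0.58  1.66 -0.    0.91 -0.02]
panel 177 [-177.4 -136.8 -132.6]
roof 1718 [-184.2 -124.9  -73.8]
```

View pics/s8.png

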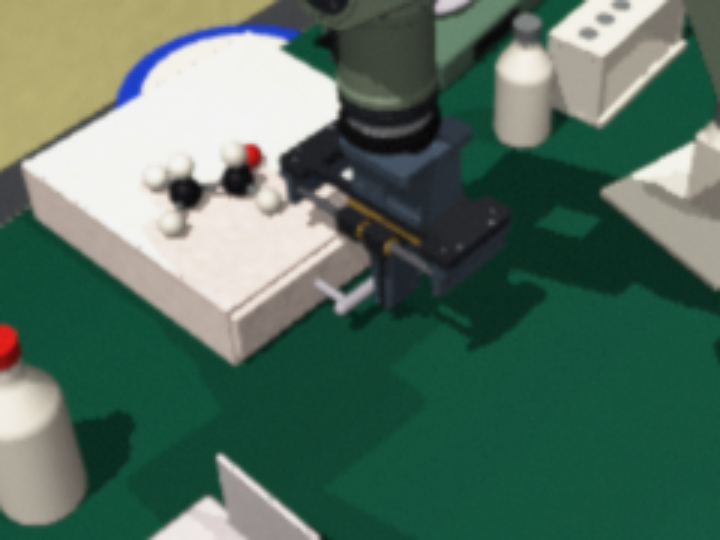

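The drawer is home: it stalled at 14 N, with the panel flush at (300,300), and the molecule is untouched. I back off and rise clear.

Call:
servo_tool --rows '[{"grip":0,"dp":[0,-0.3,0],"roll":0},{"grip":0,"dp":[0,-0.5,0],"roll":0},{"grip":0,"dp":[0,-1.5,0],"roll":0},{"grip":0,"dp":[0,-3,0],"roll":0},{"grip":0,"dp":[0,-3,0],"roll":0},{"grip":0,"dp":[0,-2,-1],"roll":0},{"grip":0,"dp":[0,-1,-2.5],"roll":0},{"grip":0,"dp":[0,0,-3],"roll":0},{"grip":0,"dp":[0,0,-3],"roll":0},{"grip":0,"dp":[0,0,-2],"roll":0}]'

```text
time: 37.7
tool_pos: [524.2, -20.9, 329.2]
ee_rot: [2.258, 2.178, 0.007]
force: [-0.1, -0.9, 0.5]
grip_width: 0.5
grip_force: 0.0
```

Call:
servo_tool --rows '[{"grip":0,"dp":[0,0,-1],"roll":0},{"grip":0,"dp":[0,-2,0],"roll":0},{"grip":0,"dp":[0,-3,0],"roll":0},{"grip":0,"dp":[0,-3,0],"roll":0},{"grip":0,"dp":[0,-2,0],"roll":0},{"grip":0,"dp":[0,0,0],"roll":0},{"grip":0,"dp":[0,0,0],"roll":0},{"grip":0,"dp":[0,0,0],"roll":0},{"grip":0,"dp":[0,0,0],"roll":0},{"grip":0,"dp":[0,0,0],"roll":0}]'

```text
time: 38.7
tool_pos: [424.2, -17.4, 336.5]
ee_rot: [2.261, 2.181, 0.0]
force: [0.2, -0.2, -0.6]
grip_width: 0.9
grip_force: 0.0
```

```bash
python3 go.py
python3 - <<'E'
from h import *
f=grab('top'); save(f['frame'],'pics/t9.png')
P=cloud(f); z=P[...,2]
d=np.array([.9994,-.035]);n=np.array([.035,.9994]); c=np.array([820.2,-33.2]); s=(P[...,:2]-c)@d; l=(P[...,:2]-c)@n
k=(abs(l)<120)&(z>50)&(z<60)&(s<-100)&(s>-190); print('panel',k.sum(),np.percentile(s[k],[5,50,95]).round(1))
k=(abs(l)<120)&(z>28)&(z<45)&(s<-130)&(s>-230); print('handle',k.sum(),np.percentile(s[k],[2,50,98]).round(1))
E
```

```text
t 38.7 pos [424.2 -17.4 336.5] yaw_y -2.05 tilt 0.01 F [ 0.2 -0.2 -0.6] w 0.9 gf 0.0 q [-0.07  0.15  1.99 -0.    1.01 -0.03]
panel 562 [-137.1 -132.7 -112. ]
handle 585 [-177.  -159.8 -135.8]
```

View pics/t9.png

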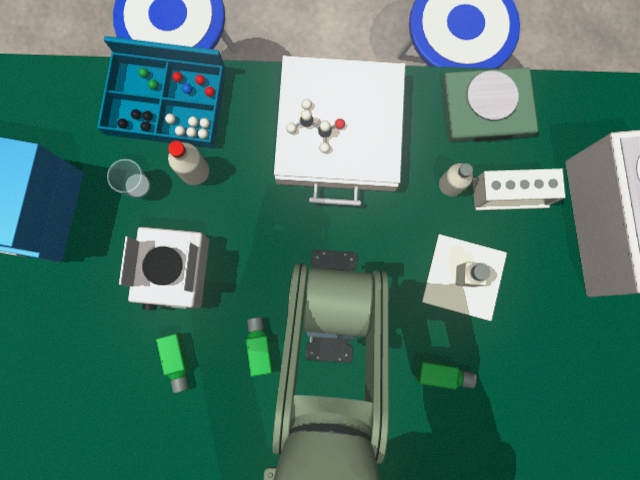

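The drawer is closed: its panel front is 137 mm from the unit's centre against 136 expected. The bottle stands on the tile at (478,272) and all the bystanders are where they were. I hand in the job.

```bash
python3 -c "
from workcell import job; print(job.close_job())"
```

```text
the job is handed in; nothing more can be done
None
```

The job is handed in at about 39 s: the bottle stood on the tile, pressed the mixer head fully down for over a second, and stands upright on the tile again; the drawer is fully home with the puck and box last seen in it just before closing, and none of the other things were moved.

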